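Stand the long cigar tube up in the tipping holder

ROBOT

A 6-joint arm with a two-finger parallel gripper is mounted at the origin on the work surface. World frame = base frame: x ahead of the robot, y to its left, z up, the work surface at z = 0. Lengths are in mm, angles in degrees, forces in N, time in s.
With the tool pointing down it reaches from about 325 to 775 mm from the base axis. Payload 5.5 kg.
Tool frame: the origin (TCP) lies on the centre line of the jaws, within the pads' length; the fingertips stand 11 mm ahead of it and the grasp point (between the pads) lies 8 mm behind it (bot.tip_extent is the distance from the TCP to the fingertips, in mm); z points along the fingers, y is the line along which they close (so a half turn about z gives the same grasp; the last joint's range is limited). The gripper opens to 85 mm and grips with 20 to 120 N. Pads are 22 mm wide; open, the fingers measure 114 mm over their backs; the gripper's body (76 mm by 85 mm) begins 54 mm behind the grasp point. The pads swing forward as they close: fully open they stand 13 mm farther back than shut.
Start: joints at [-3.249, 5.22, 70.514, -0, 104.267, -3.249], TCP at [600.014, -0.003, 242.275] pointing down, gripper open.
Joint ranges: [-164.24, 164.24], [-49.07, 125.15], [9.68, 141.18], [-86.29, 266.29], [3.28, 154.24], [-151.56, 151.56]. Speed limits (degrees/s): [147.25, 147.25, 172.46, 180, 180, 180].

INTERFACE

Orientations are given as [roll, pitch, yaw] about the fixed x, y, z axes, in that order (R = Rz(yaw) Ry(pitch) Rx(roll)).
In Python, from plant import bot, read_camera, job_done gives the robot as it stands.
- The arm moves only by the tool send_rows, never from a script. Its argument "motion" is a list of rows, each an object with "offset": the shift along the tool's x, y, z normalised to -1 to 1, where 1 is 0.04 m, a list of three; "twist": the turn, a rotation vector about the tool's x, y, z normalised to -1 to 1, where 1 is 90 degrees, a list of three; "jaw": the closure, from -1 (fully open) to 1 (shut). A call has 1 to 8 rows; each row shifts and turns the commanded pose from where the row before left it, along the tool's axes as they then stand; what a row does not reach is not made up. A row lasts 1/12 s, in which the tool goes at most 41.7 mm and 7.16 degrees, less where a joint would pass 70% of its speed; a pose out of reach is approached as far as the arm can. A call with a number of a shift or a turn outside -1 to 1 is refused whole. A call with a gripper value outside its range is refused whole. The fingers move at their own pace and stop on an object; "squeeze" is the grip in N (left out, the last holds). Time passes only in rows, so rows that do not move let the fingers close. It gives the time, the measured TCP pose, the force, the opening and the grip force at its end, in the units of the state.
- bot.state(): the state, without advancing time (a new reading comes with each control period).
- read_camera(name): name is "scene" or "side" or "wrist"; returns a dict with "image" (480x640x3 uint8, blue, green, red), "K" (3x3 intrinsics, pixels), "k1" (the pictures are not rectified: a ray, as slopes to the right and down, at radius r is drawn at 1 + k1 r^2 times it, then the intrinsics apply), "camera_from_world" (4x4, takes a point from world to camera coordinates); the wrist camera has in their place "T_tool_cam" (4x4, takes a point from camera to tool coordinates, whose origin is the TCP and whose axes are the flange's). Camera axes: x right, y up, looking along -z (the intrinsics and any distortion apply to the point x, -y, -z); pixel columns grow to the right and rows downward; lengths in mm; the calibration is good to about 2 mm. A picture is of the moment at which its call begins: read the wrist's pose just before it. There is no depth.
- job_done(): hands the job in; it is judged then, once.
The state is a dict: "time": time; "qpos": joint angles; "joint_velocities": joint speeds; "joint_efforts": joint torques, N m; "ee_pos": TCP position; "ee_rot": TCP orientation; "wrist_force": force on the tool from outside, world axes, zero at the start; "ft_torque": the same for the moment, N m; "opening": finger opening in mm; "finger_force": force on a finger pad.
Only numpy, scipy, OpenCV 4.12 (cv2) and the standard library are available. Lean on these libraries where they do the work, as an engineer would, in place of code of your own. Each camera call takes 0.05 s, during which the arm holds its last target. There are 200 camera calls.

TASK

Roll the longer of the two aluminium tubes off its ledge into the middle groove of the wooden block, then slide it along the groove until it is fully home in the cup that lies at the groove's end. Then gently tip the holder over by its upright plate until the plate lies flat and the tube stands upright in the cup. Leave the short tube and the other loose things on the bench where they are.

Things in the scene. Friction and masses are not known exactly. Their poses are not given: they have to be found in the camera images.
- stand: Fixed wooden block, 34 mm high, spanning x -85 to 85 and y -110 to 80 mm. Along y in the middle of its top runs a groove open at both ends: 26 mm wide (x -13 to 13), floor at z = 24 mm. The flat ledges beside it are at z = 34 mm; one tube lies on each. A hinged steel holder is at its +y end: hinge axis along x at y = 154, z = 12 mm. Origin: on the bench under the groove's centre line; z up.
- holder (a joint): Angle of the steel holder (foot plate with a cup on it), rad. 0, the start: cup lying, mouth facing the groove (-y of the stand), plate upright behind it. It grows to 1.57 as the plate's top is pushed over to +y and down: plate flat, its upper face 12 mm above the bench, cup mouth up. Stiff hinge (0.25 N m): stays where left.
- seat (a point): Point on the cup's axis 65 mm from its inner floor (5 mm outside the mouth): the long tube's middle when fully home. Turns with the holder; its -y axis points out of the cup. Cup: 27 mm inside (35 at the flared mouth), 35 mm outside (43 at the mouth), 60 mm deep, mouth 66 mm from the plate and, lying, 8 mm past the block's end; axis 23 mm from the hinge, lying 35 mm above the bench.
- plate_edge (a point): Middle of the free edge of the holder's plate, on its cup-side face, 130 mm from the hinge: the plate's top at joint 0. The plate is 60 mm wide, 8 mm thick; its cup-side face passes through the hinge axis. Turns with the holder; axes parallel to the stand's at joint 0.
- long_tube: The longer aluminium cigar tube, 130 mm long, 22 mm in diameter, about 60 g, lying roughly parallel to the groove on either ledge of the block (left or right changes). Origin: the middle of its axis. Its y axis runs along it to the domed end, which starts towards the cup; the other end is flat.
- short_tube: The shorter tube, same shape and material, 90 mm long, 22 mm in diameter, lying on the other ledge. Origin: the middle of its axis; y along it. Not to be moved.
- bottle: Clear plastic water bottle, 64 mm in diameter, 190 mm high, bystander. Origin: centre of its underside.
- paper_roll: White paper roll standing on end, 70 mm in diameter, 60 mm high, bystander. Origin: centre of its underside.
- glue_pot: Amber glass pot with a steel lid, 60 mm in diameter, 70 mm high, bystander. Origin: centre of its underside.
- hammer: Hammer lying on the bench, about 260 mm long, bystander. Origin on its handle's line, underside; x along it to the head.
- cutter: Flat steel cutter blade, 130 by 60 mm, lying on the round wooden board, bystander. Origin: centre of its underside.
- bowl: White ceramic bowl, 80 mm in diameter, 50 mm high, bystander. Origin: centre of its underside.
Mind the look-alikes: they are no part of the job. Leave any pink or purple look-alike of the long_tube alone.

How it is judged:
By the outcome, as a careful person would: the job done as asked, in the order asked, and still so for the second after the job is handed in, with the robot touching nothing.
It also fails if it takes over 62 s, if anything falls off the work surface, if the arm or the gripper's body presses on something with over 40 N, if the wrist force passes 120 N, or if a joint passes its speed limit or range.

## Working session

There is one attempt and no reset: what is moved stays moved. The work goes in short steps, Python scripts to look and compute and a tool call to move; the robot and the scene stay as the last step left them, time stands still between calls to the robot, and variables do not carry over. Pictures are saved under pics/ and viewed, at most 10 in all, crops included, and the job is handed in when it is done.

Besides the shell and the picture viewer there is one more tool, called after "Emit:" as name(argument=value, ...) on one line, values as JSON. send_rows: Moves the arm, as the interface text tells. Its arguments: {"type":"object","properties":{"motion":{"type":"array","items":{"type":"object","properties":{"offset":{"type":"array","items":{"type":"number"}},"twist":{"type":"array","items":{"type":"number"}},"jaw":{"type":"number"}}}},"squeeze":{"type":"number"}},"required":["motion"]}

```bash
mkdir -p pics; ls; cat > h.py <<'E'
import numpy as np, cv2
from plant import bot, read_camera, job_done
from scipy.spatial.transform import Rotation as Ro
def cam(name):
    s=bot.state(); c=read_camera(name)
    if name=="wrist":
        T=np.eye(4); T[:3,:3]=Ro.from_euler('xyz',s['ee_rot'],degrees=True).as_matrix(); T[:3,3]=s['ee_pos']
        c['W']=T@c['T_tool_cam']
    else: c['W']=np.linalg.inv(c['camera_from_world'])
    return c
def ray(c,px):
    k=np.array([c['k1'],0,0,0,0],float)
    p=cv2.undistortPoints(np.array(px,float).reshape(-1,1,2),np.array(c['K'],float),k)[:,0]
    d=np.c_[p[:,0],-p[:,1],-np.ones(len(p))]@c['W'][:3,:3].T
    return c['W'][:3,3],d
def onz(c,px,z):
    o,d=ray(c,px); return o+d*((z-o[2])/d[:,2])[:,None]
def two(c1,p1,c2,p2):
    o1,d1=ray(c1,[p1]);o2,d2=ray(c2,[p2]);A=np.c_[d1[0],-d2[0]]
    t=np.linalg.lstsq(A,o2-o1,rcond=None)[0];a=o1+t[0]*d1[0];b=o2+t[1]*d2[0]
    return (a+b)/2,np.linalg.norm(a-b)
def proj(c,P):
    Q=(np.c_[np.atleast_2d(P),np.ones(len(np.atleast_2d(P)))]@np.linalg.inv(c['W']).T)[:,:3]
    u=np.c_[Q[:,0]/-Q[:,2],-Q[:,1]/-Q[:,2]]; r=(u**2).sum(1,keepdims=True)
    u=u*(1+c['k1']*r); K=np.array(c['K']); return np.c_[u[:,0]*K[0,0]+K[0,2],u[:,1]*K[1,1]+K[1,2]]
E
python3 - <<'E'
from h import *
for n in ("scene","side","wrist"):
    c=cam(n); cv2.imwrite(f'pics/{n}0.png',c['image']); print(n,c['W'].round(2).tolist(),c['K'],c['k1'])
print(bot.state())
E
```

```text
pics
scene [[0.78, -0.53, 0.34, 1047.53], [0.63, 0.66, -0.42, -659.05], [-0.0, 0.53, 0.85, 1311.42], [0.0, 0.0, 0.0, 1.0]] [[462.46523185   0.         316.45094247]
 [  0.         462.46523185 245.47120346]
 [  0.           0.           1.        ]] 0.017664419134803048
side [[-0.87, 0.29, -0.39, 6.02], [-0.49, -0.53, 0.69, 868.85], [-0.0, 0.8, 0.6, 930.31], [0.0, 0.0, 0.0, 1.0]] [[508.95006279   0.         314.94091868]
 [  0.         508.95006279 244.49417138]
 [  0.           0.           1.        ]] 0.018831728196934554
wrist [[1.0, -0.0, 0.0, 599.04], [-0.0, 0.97, 0.26, 67.18], [-0.0, -0.26, 0.97, 372.96], [0.0, 0.0, 0.0, 1.0]] [[360.64985471   0.         322.16780667]
 [  0.         360.64985471 239.74687337]
 [  0.           0.           1.        ]] -0.013471986975252374
{'time': 0.15, 'qpos': array([-3.24951992e+00,  5.25543524e+00,  7.05675253e+01,  1.75340228e-05,
        1.04267473e+02, -3.24848429e+00]), 'joint_velocities': array([-0.01392296, -0.14119694, -0.07072402, -0.03569624, -0.063606  ,
       -0.02261059]), 'joint_efforts': array([ 1.18562282e-03, -4.59372532e+01, -4.18527281e+01, -2.23398712e-05,
        9.54780931e-03, -9.16542831e-06]), 'ee_pos': array([5.99795483e+02, 1.03918573e-03, 2.41372510e+02]), 'ee_rot': array([-1.79909713e+02, -5.14151434e-03,  8.99989646e+01]), 'wrist_force': array([ 0.25611881, -0.16361197, -0.7136921 ]), 'ft_torque': array([ 0.06907835, -0.04215689,  0.02201564]), 'finger_force': 0.0, 'opening': 85.16592193705934}
```

View pics/scene0.png

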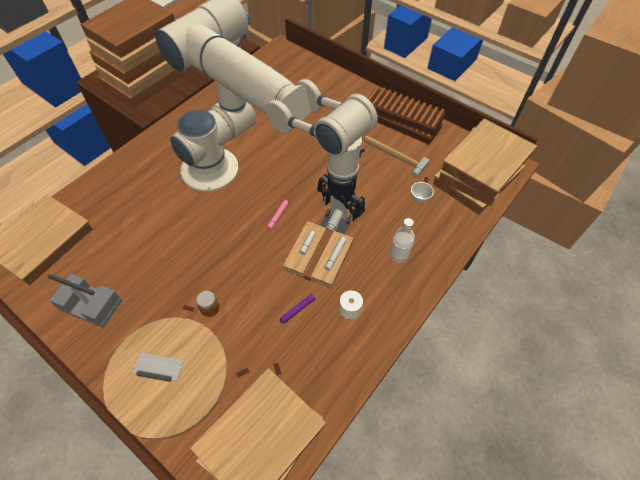

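View pics/side0.png

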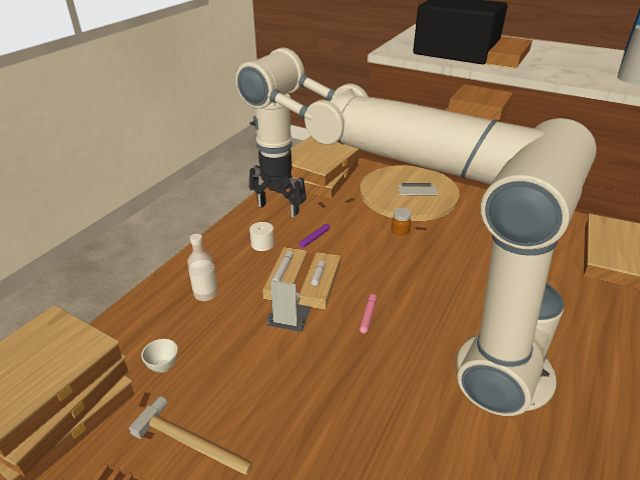

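Scene: the candidates are the long grey tube (335,252), the short grey tube (307,241), the pink (278,214) and the purple (297,308) look-alikes. I choose the long grey one at (335,252) on the far ledge, which is at (283,265) in the side view. The holder's plate is at side (285,303). A close crop will check the choice.

```bash
python3 - <<'E'
from h import *
a=cv2.imread('pics/scene0.png')[190:290,270:370]; b=cv2.imread('pics/side0.png')[240:340,250:350]
o=np.hstack([cv2.resize(i,(400,400),interpolation=cv2.INTER_CUBIC) for i in (a,b)])
w=cv2.imread('pics/wrist0.png'); 
cv2.imwrite('pics/crop1.png',o)
cv2.imwrite('pics/w_v.png',w)
E
```

```text
(no output)
```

View pics/crop1.png

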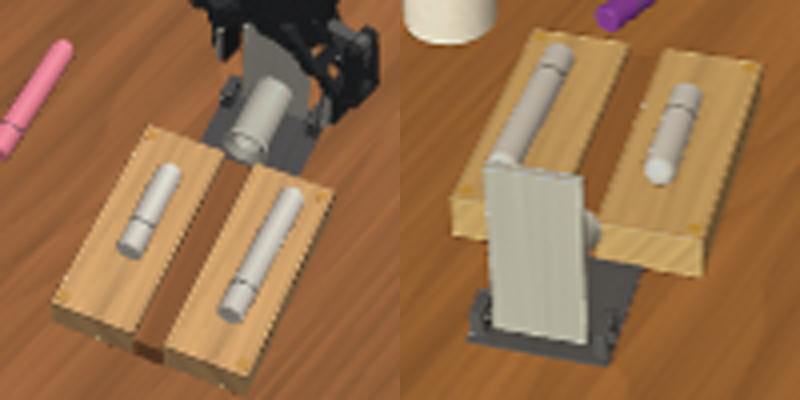

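View pics/w_v.png

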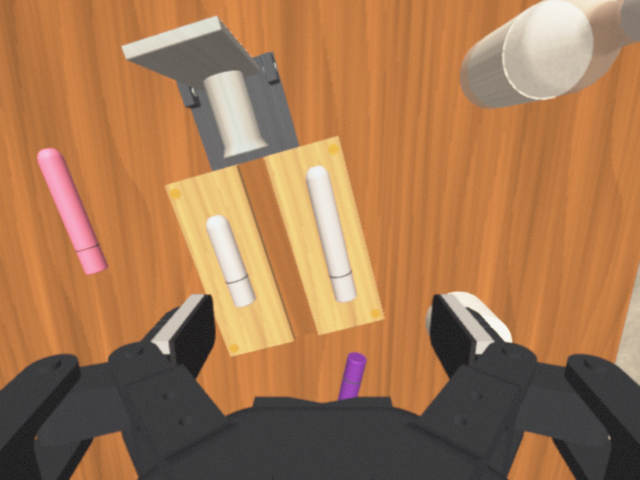

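The wrist view confirms the choice: the long tube runs from its domed end (317,168) to its flat end (345,300). The short tube is at (230,260), and the groove's centre line goes from (252,162) to (306,335). The cup and holder are at the top (240,110), the bottle is upper right and the paper roll is at (465,315). Next I measure.

```bash
python3 - <<'E'
from h import *
print('tip',bot.tip_extent)
c=cam('wrist'); s=cam('scene')
# wood top quad by colour in wrist: yellowish wood brighter than bench
hsv=cv2.cvtColor(c['image'],cv2.COLOR_BGR2HSV)
print(hsv[250,195],hsv[300,320],hsv[250,430],hsv[250,275],hsv[230,330],hsv[250,228])
m=cv2.inRange(hsv,(12,60,170),(30,150,255)); m[:130]=0; m[360:]=0; m[:,:160]=0; m[:,392:]=0
t=cv2.inRange(hsv,(0,0,140),(180,45,255)); t[:130]=0;t[330:]=0;t[:,:190]=0;t[:,370:]=0
for nm,M in(('wood',m),('tube',t)):
    for k in cv2.findContours(M,0,1)[0]:
        if cv2.contourArea(k)>400: print(nm,cv2.contourArea(k),cv2.boxPoints(cv2.minAreaRect(k)).round(0).tolist())
cor=[(167,186),(339,137),(384,319),(232,356)]
print(onz(c,cor,34).round(1))
# two-view height: same points in scene crop (crop px/4+offset)
sc=[(270+150/4,190+127/4),(270+333/4,190+187/4),(270+247/4,190+380/4),(270+52/4,190+305/4)]
for a,b in zip(cor,sc): print([x.round(1) for x in two(c,a,s,b)])
print('tube dome/flat z45',onz(c,[(317,168),(345,300)],45).round(1))
for a,b in zip([(317,170),(345,298)],[(270+293/4,190+193/4),(270+232/4,190+315/4)]): print('tube',[x.round(1) for x in two(c,a,s,b)])
print('plate top corners',onz(c,[(124,46),(218,17)],142).round(1))
print('short',onz(c,[(215,217),(245,304)],45).round(1),'bottle(scene)',onz(s,[(402,258)],0).round(0),'paper top',onz(s,[(351,300)],60).round(0))
E
```

```text
tip 11.0
[ 22 115 243] [ 21 118 242] [ 13 166 206] [ 13 163 186] [ 19  12 239] [ 18  13 242]
wood 12847.0 [[163.0, 182.0], [239.0, 159.0], [295.0, 341.0], [218.0, 364.0]]
wood 13760.5 [[260.0, 154.0], [338.0, 134.0], [386.0, 319.0], [308.0, 339.0]]
tube 1862.0 [[203.0, 220.0], [224.0, 212.0], [257.0, 301.0], [236.0, 308.0]]
tube 2735.5 [[304.0, 169.0], [325.0, 164.0], [357.0, 298.0], [335.0, 303.0]]
tube 883.5 [[219.0, 130.0], [264.0, 123.0], [268.0, 150.0], [223.0, 158.0]]
[[ 452.7   28.    34. ]
 [ 613.8   72.1   34. ]
 [ 662.5 -109.2   34. ]
 [ 502.  -153.    34. ]]
[array([452. ,  27.5,  28.3]), np.float64(3.2)]
[array([613.4,  71.9,  34.9]), np.float64(0.7)]
[array([ 664.7, -111.8,   28.1]), np.float64(2.3)]
[array([ 501.9, -156.1,   28.6]), np.float64(2.8)]
tube dome/flat z45 [[593.9  45.2  45. ]
 [621.  -82.9  45. ]]
tube [array([593.5,  43. ,  41.1]), np.float64(0.7)]
tube [array([623.4, -80.6,  42.9]), np.float64(4.9)]
plate top corners [[482.9 122.1 142. ]
 [539.1 136.9 142. ]]
short [[499.1   0.6  45. ]
 [522.  -87.3  45. ]] bottle(scene) [[776. 125.   0.]] paper top [[ 751. -129.   60.]]
```

Emit:
send_rows(motion=[{"offset": [0, 0, 0.3], "twist": [0, 0, 0.078], "jaw": -1}, {"offset": [0, 0, 0.3], "twist": [0, 0, 0.078], "jaw": -1}, {"offset": [0, 0, 0.3], "twist": [0, 0, 0.078], "jaw": -1}, {"offset": [0, 0, 0.3], "twist": [0, 0, 0.078], "jaw": -1}, {"offset": [0, 0, 0.3], "twist": [0, 0, 0.078], "jaw": -1}, {"offset": [0, 0, 0.3], "twist": [0, 0, 0.078], "jaw": -1}, {"offset": [0, 0, 0.3], "twist": [0, 0, 0.078], "jaw": -1}, {"offset": [0, 0, 0.3], "twist": [0, 0, 0.078], "jaw": -1}])

```text
time: 0.92
ee_pos: [599.9, 0.0, 145.5]
ee_rot: [-180.0, 0.0, 33.5]
wrist_force: [-0.0, 0.5, 0.4]
opening: 85.5
finger_force: 0.0
```

Emit:
send_rows(motion=[{"offset": [0, 0, 0], "twist": [0, 0, 0.07], "jaw": -1}, {"offset": [0, 0, 0], "twist": [0, 0, 0.07], "jaw": -1}, {"offset": [0, 0, 0], "twist": [0, 0, 0.067], "jaw": -1}, {"offset": [0, 0, 0], "twist": [0, 0, 0], "jaw": -1}])

```text
time: 1.25
ee_pos: [599.9, 0.0, 146.0]
ee_rot: [-180.0, 0.0, 15.0]
wrist_force: [-0.3, -1.0, -0.6]
opening: 85.6
finger_force: 0.0
```

Emit:
send_rows(motion=[{"offset": [0.34, 0.15, 0.1], "twist": [0, 0, 0], "jaw": -1}, {"offset": [0.34, 0.15, 0.2], "twist": [0, 0, 0], "jaw": -1}, {"offset": [0.34, 0.15, 0.3], "twist": [0, 0, 0], "jaw": -1}, {"offset": [0, 0, 0.4], "twist": [0, 0, 0], "jaw": -1}, {"offset": [0, 0, 0.4], "twist": [0, 0, 0], "jaw": -1}, {"offset": [0, 0, 0.4], "twist": [0, 0, 0], "jaw": -1}, {"offset": [0, 0, 0.3], "twist": [0, 0, 0], "jaw": -1}, {"offset": [0, 0, 0], "twist": [0, 0, 0], "jaw": -1}])

```text
time: 1.92
ee_pos: [642.3, -6.5, 58.4]
ee_rot: [-179.9, 0.3, 15.3]
wrist_force: [-1.1, 0.4, -1.1]
opening: 85.2
finger_force: 0.0
```

```bash
python3 - <<'E'
from h import *
a=cam('side'); b=cam('scene'); 
A=a['image'][200:320,230:350]; B=b['image'][190:290,270:370]
cv2.imwrite('pics/c2.png',np.hstack([cv2.resize(i,(400,400),interpolation=cv2.INTER_CUBIC) for i in (A,B)]))
E
```

```text
(no output)
```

View pics/c2.png

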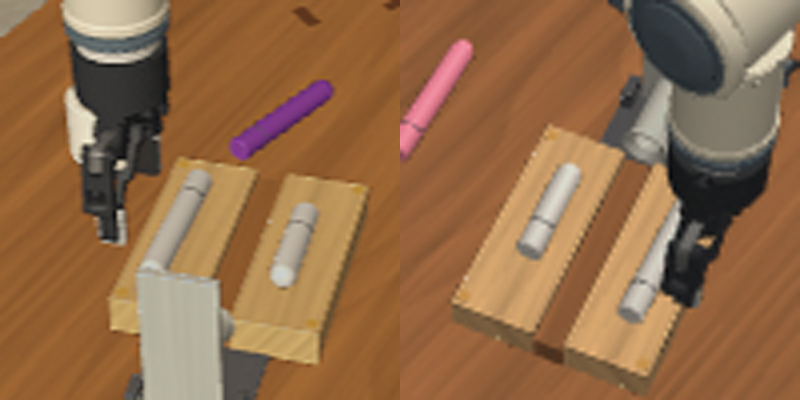

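The picture shows the open fingers standing beside the tube on its far side, clear of it, with the tip at side pixel (264,272). I will descend and watch the force.

Emit:
send_rows(motion=[{"offset": [0, 0, 0.15], "twist": [0, 0, 0], "jaw": -1}, {"offset": [0, 0, 0.1], "twist": [0, 0, 0], "jaw": -1}, {"offset": [0, 0, 0.1], "twist": [0, 0, 0], "jaw": -1}, {"offset": [0, 0, 0.1], "twist": [0, 0, 0], "jaw": -1}, {"offset": [0, 0, 0.06], "twist": [0, 0, 0], "jaw": -1}, {"offset": [0, 0, 0], "twist": [0, 0, 0], "jaw": -1}])

```text
time: 2.52
ee_pos: [643.7, -6.6, 41.0]
ee_rot: [-180.0, 0.1, 15.2]
wrist_force: [0.4, -1.3, 0.1]
opening: 85.1
finger_force: 0.0
```

Emit:
send_rows(motion=[{"offset": [0, 0, 0.08], "twist": [0, 0, 0], "jaw": -1}, {"offset": [-0.08, 0, 0], "twist": [0, 0, 0], "jaw": -1}, {"offset": [-0.08, 0, 0], "twist": [0, 0, 0], "jaw": -1}, {"offset": [-0.06, 0, 0], "twist": [0, 0, 0], "jaw": -1}, {"offset": [-0.05, 0, 0], "twist": [0, 0, 0], "jaw": -1}, {"offset": [-0.05, 0, 0], "twist": [0, 0, 0], "jaw": -1}, {"offset": [-0.05, 0, 0], "twist": [0, 0, 0], "jaw": -1}, {"offset": [-0.05, 0, 0], "twist": [0, 0, 0], "jaw": -1}])

```text
time: 3.18
ee_pos: [627.8, -11.1, 38.9]
ee_rot: [180.0, -0.0, 15.2]
wrist_force: [-0.0, -0.1, -0.4]
opening: 85.3
finger_force: 0.1
```

Emit:
send_rows(motion=[{"offset": [-0.05, 0, 0], "twist": [0, 0, 0], "jaw": -1}, {"offset": [-0.05, 0, 0], "twist": [0, 0, 0], "jaw": -1}, {"offset": [-0.05, 0, 0], "twist": [0, 0, 0], "jaw": -1}, {"offset": [-0.05, 0, 0], "twist": [0, 0, 0], "jaw": -1}, {"offset": [-0.05, 0, 0], "twist": [0, 0, 0], "jaw": -1}, {"offset": [-0.05, 0, 0], "twist": [0, 0, 0], "jaw": -1}, {"offset": [-0.05, 0, 0], "twist": [0, 0, 0], "jaw": -1}, {"offset": [-0.05, 0, 0], "twist": [0, 0, 0], "jaw": -1}])

```text
time: 3.85
ee_pos: [612.2, -15.3, 38.6]
ee_rot: [-180.0, 0.0, 15.2]
wrist_force: [0.2, 0.5, 0.4]
opening: 85.5
finger_force: 0.0
```

```bash
python3 - <<'E'
from h import *
a=cam('side'); b=cam('scene'); 
A=a['image'][220:320,250:350]; B=b['image'][190:290,270:370]
cv2.imwrite('pics/c3.png',np.hstack([cv2.resize(i,(400,400),interpolation=cv2.INTER_CUBIC) for i in (A,B)]))
E
```

```text
(no output)
```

View pics/c3.png

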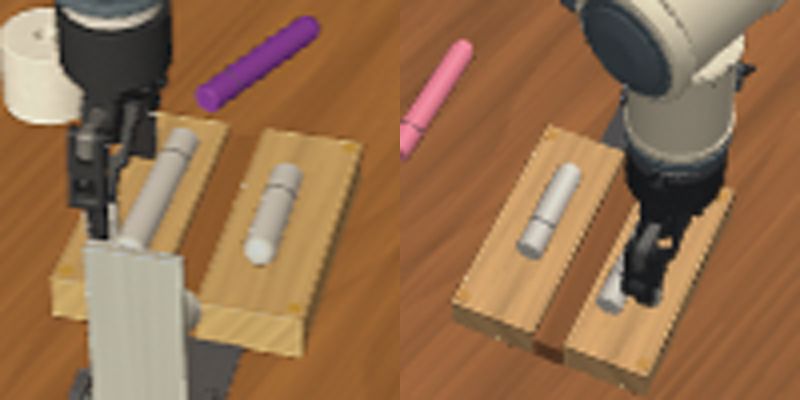

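The tube is now aligned against both fingers and rolling towards the groove (side crop, its end at (180,140)). I continue.

Emit:
send_rows(motion=[{"offset": [-0.05, 0, 0], "twist": [0, 0, 0], "jaw": -1}, {"offset": [-0.05, 0, 0], "twist": [0, 0, 0], "jaw": -1}, {"offset": [-0.05, 0, 0], "twist": [0, 0, 0], "jaw": -1}, {"offset": [-0.05, 0, 0], "twist": [0, 0, 0], "jaw": -1}, {"offset": [-0.05, 0, 0], "twist": [0, 0, 0], "jaw": -1}, {"offset": [-0.05, 0, 0], "twist": [0, 0, 0], "jaw": -1}, {"offset": [-0.05, 0, 0], "twist": [0, 0, 0], "jaw": -1}, {"offset": [-0.05, 0, 0], "twist": [0, 0, 0], "jaw": -1}])

```text
time: 4.62
ee_pos: [596.8, -19.5, 38.7]
ee_rot: [180.0, -0.0, 15.2]
wrist_force: [-0.1, -0.4, -0.6]
opening: 85.4
finger_force: 0.0
```

Emit:
send_rows(motion=[{"offset": [-0.05, 0, 0], "twist": [0, 0, 0], "jaw": -1}, {"offset": [-0.05, 0, 0], "twist": [0, 0, 0], "jaw": -1}, {"offset": [-0.05, 0, 0], "twist": [0, 0, 0], "jaw": -1}, {"offset": [-0.05, 0, 0], "twist": [0, 0, 0], "jaw": -1}, {"offset": [-0.05, 0, 0], "twist": [0, 0, 0], "jaw": -1}, {"offset": [-0.05, 0, 0], "twist": [0, 0, 0], "jaw": -1}, {"offset": [-0.05, 0, 0], "twist": [0, 0, 0], "jaw": -1}, {"offset": [0, 0, 0], "twist": [0, 0, 0], "jaw": -1}])

```text
time: 5.28
ee_pos: [583.2, -23.2, 38.6]
ee_rot: [-180.0, 0.0, 15.2]
wrist_force: [1.2, -0.9, 1.0]
opening: 85.4
finger_force: 0.0
```

Emit:
send_rows(motion=[{"offset": [0.1, 0, -0.2], "twist": [0, 0, 0], "jaw": -1}, {"offset": [0, 0, -0.7], "twist": [0, 0, 0], "jaw": -1}, {"offset": [0, 0, -0.9], "twist": [0, 0, 0], "jaw": 1}, {"offset": [-0.4, 0.5, -0.9], "twist": [0, 0, 0], "jaw": 1}, {"offset": [-0.4, 0.7, 0], "twist": [0, 0, 0], "jaw": 1}, {"offset": [0, 0.7, 0], "twist": [0, 0, 0], "jaw": 1}, {"offset": [0, 0.5, 0], "twist": [0, 0, 0], "jaw": 1}, {"offset": [0, 0, 0], "twist": [0, 0, 0], "jaw": 1}])

```text
time: 5.95
ee_pos: [582.9, -125.4, 145.5]
ee_rot: [179.9, -0.0, 15.0]
wrist_force: [0.3, -0.3, -0.2]
opening: 12.1
finger_force: 0.0
```

```bash
python3 - <<'E'
from h import *
a=cam('wrist'); cv2.imwrite('pics/w2.png',a['image']); print(bot.state()['ee_pos'],a['W'].round(2).tolist())
E
```

```text
[ 582.61677855 -123.42838669  145.17568918] [[0.26, 0.93, 0.25, 645.41], [-0.97, 0.25, 0.07, -106.79], [0.0, -0.26, 0.97, 277.32], [0.0, 0.0, 0.0, 1.0]]
```

View pics/w2.png

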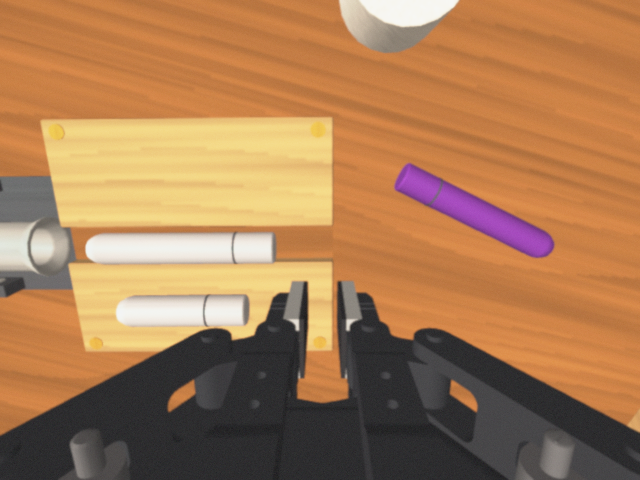

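The tube lies in the groove, with its flat end at (275,247) and its dome at (86,249). The short tube has not been touched. Now I measure the flat end and refine the stand's frame.

```bash
cat >> h.py <<'E'
O=np.array([553.8,-26.0]); a_=np.radians(15.2); X=np.array([np.cos(a_),np.sin(a_)]); Y=np.array([-X[1],X[0]])
def st(P): P=np.atleast_2d(P); d=P[:,:2]-O; return np.c_[d@X,d@Y,P[:,2] if P.shape[1]>2 else 0*d@X]
E
python3 - <<'E'
from h import *
c=cam('wrist')
print('corners exp (85,80)(85,-110)(-85,-110)(-85,80)',st(onz(c,[(41,121),(332,118),(332,350),(85,351)],34)).round(1))
print('groove edges',st(onz(c,[(332,226),(332,261),(75,228)],34)).round(1))
print('tube dome,flat',st(onz(c,[(86,249),(275,247)],35)).round(1), 'top',st(onz(c,[(275,233),(275,263)],40)).round(1))
print('cup mouth',st(onz(c,[(49,247)],35)).round(1))
print('tcp',st(bot.state()['ee_pos']))
E
```

```text
corners exp (85,80)(85,-110)(-85,-110)(-85,80) [[  82.    81.6   34. ]
 [  82.8 -106.5   34. ]
 [ -84.9 -107.3   34. ]
 [ -85.9   82.1   34. ]]
groove edges [[  11.8 -106.8   34. ]
 [ -13.6 -106.9   34. ]
 [  10.9   72.    34. ]]
tube dome,flat [[ -4.   66.2  35. ]
 [ -2.9 -67.   35. ]] top [[  8.5 -68.1  40. ]
 [-12.9 -67.3  40. ]]
cup mouth [[-2.5 92.4 35. ]]
tcp [[   2.45572715 -100.32204921  144.96825006]]
```

Emit:
send_rows(motion=[{"offset": [-0.09, 0, 0.5], "twist": [0, 0, 0], "jaw": 1}, {"offset": [0, 0, 0.6], "twist": [0, 0, 0], "jaw": 1}, {"offset": [0, 0, 0.6], "twist": [0, 0, 0], "jaw": 1}, {"offset": [0, 0, 0.4], "twist": [0, 0, 0], "jaw": 1}, {"offset": [0, 0, 0.2], "twist": [0, 0, 0], "jaw": 1}, {"offset": [0, 0, 0.1], "twist": [0, 0, 0], "jaw": 1}, {"offset": [0, 0, 0], "twist": [0, 0, 0], "jaw": 1}], squeeze=20)

```text
time: 6.63
ee_pos: [578.7, -121.9, 48.3]
ee_rot: [-180.0, 0.0, 15.3]
wrist_force: [0.3, 0.4, 0.8]
opening: -0.2
finger_force: 0.0
```

Emit:
send_rows(motion=[{"offset": [0, -0.06, 0], "twist": [0, 0, 0], "jaw": 1}, {"offset": [0, -0.06, 0], "twist": [0, 0, 0], "jaw": 1}, {"offset": [0, -0.06, 0], "twist": [0, 0, 0], "jaw": 1}, {"offset": [0, -0.06, 0], "twist": [0, 0, 0], "jaw": 1}, {"offset": [0, -0.06, 0], "twist": [0, 0, 0], "jaw": 1}, {"offset": [0, -0.06, 0], "twist": [0, 0, 0], "jaw": 1}, {"offset": [0, -0.06, 0], "twist": [0, 0, 0], "jaw": 1}, {"offset": [0, -0.06, 0], "twist": [0, 0, 0], "jaw": 1}])

```text
time: 7.3
ee_pos: [573.7, -104.0, 48.7]
ee_rot: [180.0, -0.0, 15.2]
wrist_force: [0.9, -0.8, -0.1]
opening: -0.0
finger_force: 0.2
```

Emit:
send_rows(motion=[{"offset": [0, -0.08, 0], "twist": [0, 0, 0], "jaw": 1}, {"offset": [0, -0.08, 0], "twist": [0, 0, 0], "jaw": 1}, {"offset": [0, -0.08, 0], "twist": [0, 0, 0], "jaw": 1}, {"offset": [0, -0.08, 0], "twist": [0, 0, 0], "jaw": 1}, {"offset": [0, -0.08, 0], "twist": [0, 0, 0], "jaw": 1}, {"offset": [0, -0.08, 0], "twist": [0, 0, 0], "jaw": 1}, {"offset": [0, -0.08, 0], "twist": [0, 0, 0], "jaw": 1}, {"offset": [0, -0.08, 0], "twist": [0, 0, 0], "jaw": 1}])

```text
time: 7.97
ee_pos: [567.0, -79.2, 48.7]
ee_rot: [180.0, -0.0, 15.2]
wrist_force: [0.5, -0.2, 0.5]
opening: -0.2
finger_force: 0.3
```

Emit:
send_rows(motion=[{"offset": [0, -0.08, 0], "twist": [0, 0, 0], "jaw": 1}, {"offset": [0, -0.08, 0], "twist": [0, 0, 0], "jaw": 1}, {"offset": [0, -0.08, 0], "twist": [0, 0, 0], "jaw": 1}, {"offset": [0, -0.08, 0], "twist": [0, 0, 0], "jaw": 1}, {"offset": [0, -0.08, 0], "twist": [0, 0, 0], "jaw": 1}, {"offset": [0, -0.08, 0], "twist": [0, 0, 0], "jaw": 1}, {"offset": [0, -0.08, 0], "twist": [0, 0, 0], "jaw": 1}, {"offset": [0, 0, 0], "twist": [0, 0, 0], "jaw": 1}])

```text
time: 8.63
ee_pos: [561.0, -57.2, 48.6]
ee_rot: [-180.0, 0.0, 15.2]
wrist_force: [0.6, 0.8, 1.0]
opening: -0.3
finger_force: 0.0
```

```bash
python3 - <<'E'
from h import *
a=cam('side'); b=cam('scene'); print(st(bot.state()['ee_pos']))
A=a['image'][240:340,250:350]; B=b['image'][190:290,270:370]
cv2.imwrite('pics/c4.png',np.hstack([cv2.resize(i,(400,400),interpolation=cv2.INTER_CUBIC) for i in (A,B)]))
E
```

```text
[[ -1.28629497 -32.4762638   48.56083468]]
```

View pics/c4.png

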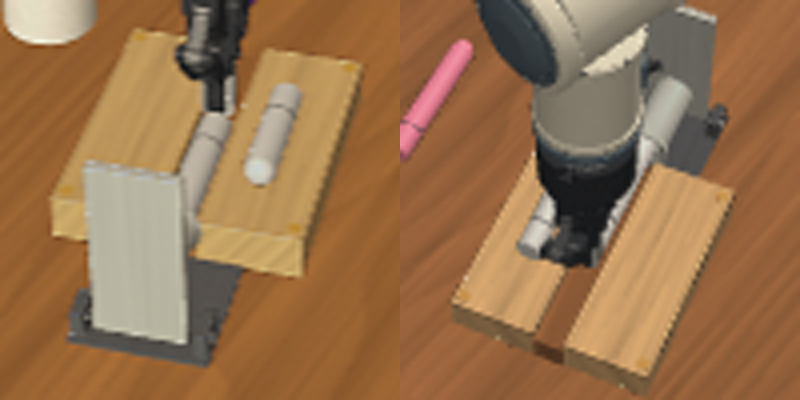

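The tube is sliding into the cup (its flat end is at side crop (212,120)), the holder is still upright, and the short tube has not moved.

Emit:
send_rows(motion=[{"offset": [0, -0.08, 0], "twist": [0, 0, 0], "jaw": 1}, {"offset": [0, -0.08, 0], "twist": [0, 0, 0], "jaw": 1}, {"offset": [0, -0.08, 0], "twist": [0, 0, 0], "jaw": 1}, {"offset": [0, -0.08, 0], "twist": [0, 0, 0], "jaw": 1}, {"offset": [0, -0.08, 0], "twist": [0, 0, 0], "jaw": 1}, {"offset": [0, -0.08, 0], "twist": [0, 0, 0], "jaw": 1}, {"offset": [0, -0.08, 0], "twist": [0, 0, 0], "jaw": 1}, {"offset": [0, -0.08, 0], "twist": [0, 0, 0], "jaw": 1}])

```text
time: 9.4
ee_pos: [554.4, -32.9, 48.7]
ee_rot: [180.0, -0.0, 15.2]
wrist_force: [-0.1, -1.1, -0.1]
opening: -0.2
finger_force: 0.2
```

Emit:
send_rows(motion=[{"offset": [0, -0.03, 0], "twist": [0, 0, 0], "jaw": 1}, {"offset": [0, -0.03, 0], "twist": [0, 0, 0], "jaw": 1}, {"offset": [0, -0.03, 0], "twist": [0, 0, 0], "jaw": 1}, {"offset": [0, -0.03, 0], "twist": [0, 0, 0], "jaw": 1}, {"offset": [0, -0.03, 0], "twist": [0, 0, 0], "jaw": 1}, {"offset": [0, 0, 0], "twist": [0, 0, 0], "jaw": 1}])

```text
time: 9.9
ee_pos: [552.8, -27.2, 48.6]
ee_rot: [-180.0, -0.0, 15.2]
wrist_force: [-1.2, 0.5, -0.2]
opening: -0.3
finger_force: 0.1
```

```bash
python3 - <<'E'
from h import *
s=bot.state();print(st(s['ee_pos']),s['wrist_force'])
a=cam('side');b=cam('scene')
cv2.imwrite('pics/side5.png',a['image']);cv2.imwrite('pics/scene5.png',b['image'])
E
```

```text
[[-1.26259169 -0.94654368 48.63760411]] [-1.16809066  0.49631812 -0.15903789]
```

Emit:
send_rows(motion=[{"offset": [0, -0.025, 0], "twist": [0, 0, 0], "jaw": 1}, {"offset": [0, -0.025, 0], "twist": [0, 0, 0], "jaw": 1}, {"offset": [0, -0.025, 0], "twist": [0, 0, 0], "jaw": 1}, {"offset": [0, 0, 0], "twist": [0, 0, 0], "jaw": 1}])

```text
time: 10.33
ee_pos: [552.1, -24.3, 48.6]
ee_rot: [-180.0, -0.0, 15.2]
wrist_force: [-0.1, -0.4, -0.2]
opening: -0.1
finger_force: 0.2
```

Emit:
send_rows(motion=[{"offset": [0, -0.025, 0], "twist": [0, 0, 0], "jaw": 1}, {"offset": [0, 0, 0], "twist": [0, 0, 0], "jaw": 1}])

```text
time: 10.5
ee_pos: [551.8, -23.4, 48.7]
ee_rot: [-180.0, -0.0, 15.2]
wrist_force: [-0.8, 0.6, -0.4]
opening: 0.1
finger_force: 0.2
```

Emit:
send_rows(motion=[{"offset": [0, -0.025, 0], "twist": [0, 0, 0], "jaw": 1}, {"offset": [0, 0, 0], "twist": [0, 0, 0], "jaw": 1}])

```text
time: 10.67
ee_pos: [551.5, -22.4, 48.6]
ee_rot: [-180.0, -0.0, 15.2]
wrist_force: [-0.1, -0.6, 0.8]
opening: 0.1
finger_force: 0.2
```

Emit:
send_rows(motion=[{"offset": [0, -0.025, 0], "twist": [0, 0, 0], "jaw": 1}, {"offset": [0, 0, 0], "twist": [0, 0, 0], "jaw": 1}])

```text
time: 10.83
ee_pos: [551.3, -21.7, 48.7]
ee_rot: [180.0, -0.0, 15.2]
wrist_force: [0.3, -1.0, 0.3]
opening: -0.4
finger_force: 0.6
```

Emit:
send_rows(motion=[{"offset": [0, -0.025, 0], "twist": [0, 0, 0], "jaw": 1}, {"offset": [0, 0, 0], "twist": [0, 0, 0], "jaw": 1}])

```text
time: 11.0
ee_pos: [551.3, -21.3, 48.8]
ee_rot: [179.9, -0.0, 15.2]
wrist_force: [2.1, -4.6, -1.2]
opening: -0.2
finger_force: 2.0
```

```bash
python3 - <<'E'
from h import *
s=bot.state();print(st(s['ee_pos']),s['wrist_force'])
a=cam('side');b=cam('scene')
A=a['image'][240:340,250:350]; B=b['image'][190:290,270:370]
cv2.imwrite('pics/c6.png',np.hstack([cv2.resize(i,(400,400),interpolation=cv2.INTER_CUBIC) for i in (A,B)]))
h=cv2.cvtColor(a['image'],cv2.COLOR_BGR2HSV)
# plate top edge pixels now vs before
g0=cv2.imread('pics/side5.png').astype(int);d=np.abs(a['image'].astype(int)-g0).sum(2)
print('plate diff',d[282:330,272:295].max(), 'around plate top',d[278:290,268:300].max())
print('plate', st(onz(a,[(250+85/4,240+162/4),(250+188/4,240+177/4)],142)))
E
```

```text
[[-1.2237111   5.16756108 48.7810963 ]] [ 2.09488373 -4.63349237 -1.19036703]
plate diff 64 around plate top 160
plate [[ 26.72070356 158.14688278 142.        ]
 [-35.51813263 156.32134257 142.        ]]
```

View pics/c6.png

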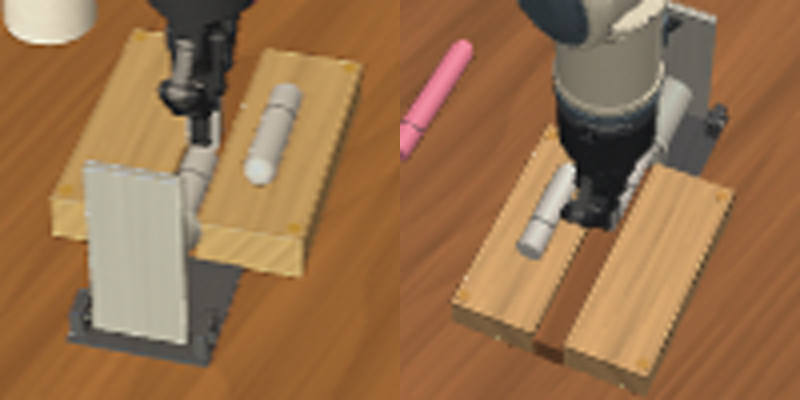

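The push force rose to about 5 N with the TCP at stand y 5.2 mm, against 4.5 mm predicted for fully home. The plate is still upright and the short tube is untouched. Next I back off, rise and move in front of the plate.

Emit:
send_rows(motion=[{"offset": [0, 0.1, 0], "twist": [0, 0, 0], "jaw": 1}, {"offset": [0, 0.1, -0.3], "twist": [0, 0, 0], "jaw": 1}, {"offset": [0, 0, -0.7], "twist": [0, 0, 0], "jaw": 1}, {"offset": [0, 0, -0.9], "twist": [0, 0, 0], "jaw": 1}, {"offset": [0, 0, -0.9], "twist": [0, 0, 0], "jaw": 1}, {"offset": [0, 0, -0.7], "twist": [0, 0, 0], "jaw": 1}, {"offset": [0, -0.5, -0.3], "twist": [0, 0, 0], "jaw": 1}, {"offset": [0, -0.5, 0], "twist": [0, 0, 0], "jaw": 1}])

```text
time: 11.77
ee_pos: [544.0, 10.2, 206.6]
ee_rot: [179.9, -0.4, 15.1]
wrist_force: [1.0, -0.3, 0.1]
opening: -0.0
finger_force: 0.0
```

Emit:
send_rows(motion=[{"offset": [0, -0.7, 0], "twist": [0, 0, 0], "jaw": 1}, {"offset": [0, -0.7, 0], "twist": [0, 0, 0], "jaw": 1}, {"offset": [0, -0.5, 0], "twist": [0, 0, 0], "jaw": 1}, {"offset": [0, 0, 0], "twist": [0, 0, 0], "jaw": 1}, {"offset": [0, 0, 0], "twist": [0, 0, 0], "jaw": 1}])

```text
time: 12.18
ee_pos: [522.5, 84.5, 201.5]
ee_rot: [-180.0, -0.0, 15.4]
wrist_force: [-0.2, -0.4, -0.4]
opening: 0.1
finger_force: 0.0
```

```bash
python3 - <<'E'
from h import *
s=bot.state();print(st(s['ee_pos']),s['wrist_force'])
a=cam('wrist'); cv2.imwrite('pics/w3.png',a['image'])
E
```

```text
[[ -1.27117434 114.8752797  201.51652874]] [-0.1674384  -0.42569977 -0.35508847]
```

View pics/w3.png

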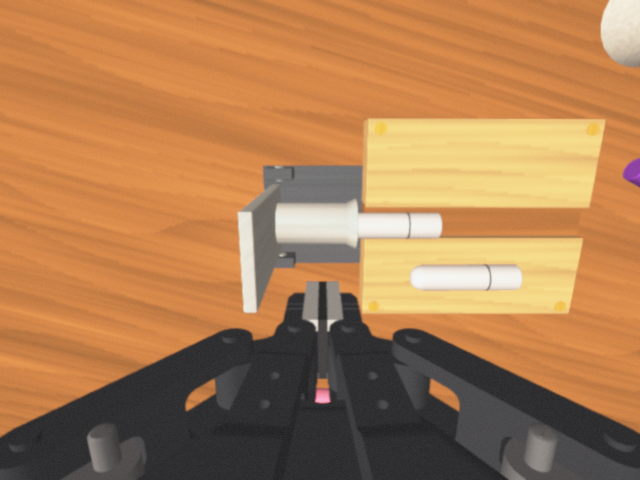

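The view shows the tube home in the cup, with the mouth at (358,222) and the flat end at (441,226). The plate's cup-side top edge runs from (253,212) to (258,308). I check these positions with numbers.

```bash
python3 - <<'E'
from h import *
a=cam('wrist')
print('flat end',st(onz(a,[(441,226)],35)).round(1),'mouth',st(onz(a,[(358,222)],35)).round(1))
print('plate top cup side',st(onz(a,[(253,212),(258,308)],142)).round(1),'block end',st(onz(a,[(362,120),(603,120),(361,312)],34)).round(1))
s=bot.state();print(st(s['ee_pos']))
E
```

```text
flat end [[-4.2 14.8 35. ]] mouth [[-0.8 85.4 35. ]]
plate top cup side [[ 27.9 152.8 142. ]
 [-28.5 152.7 142. ]] block end [[  81.3   84.3   34. ]
 [  82.3 -107.6   34. ]
 [ -84.6   80.3   34. ]]
[[ -1.27922096 113.43791792 201.09218033]]
```

Mouth to flat end measures 70.6 mm, against 70 mm when fully home. I lower the tool in front of the plate's upper part.

Emit:
send_rows(motion=[{"offset": [0, 0, 0.5], "twist": [0, 0, 0], "jaw": 1}, {"offset": [0, 0, 0.6], "twist": [0, 0, 0], "jaw": 1}, {"offset": [0, 0, 0.5], "twist": [0, 0, 0], "jaw": 1}, {"offset": [0, -0.1, 0.15], "twist": [0, 0, 0], "jaw": 1}, {"offset": [0, -0.15, 0], "twist": [0, 0, 0], "jaw": 1}, {"offset": [0, -0.1, 0], "twist": [0, 0, 0], "jaw": 1}, {"offset": [0, -0.05, 0], "twist": [0, 0, 0], "jaw": 1}, {"offset": [0, 0, 0], "twist": [0, 0, 0], "jaw": 1}])

```text
time: 12.95
ee_pos: [519.2, 99.6, 132.6]
ee_rot: [180.0, -0.2, 15.2]
wrist_force: [0.9, -0.8, 0.4]
opening: -0.0
finger_force: 0.0
```

Emit:
send_rows(motion=[{"offset": [0, -0.05, 0], "twist": [0, 0, 0], "jaw": 1}, {"offset": [0, -0.05, 0], "twist": [0, 0, 0], "jaw": 1}, {"offset": [0, -0.05, 0], "twist": [0, 0, 0], "jaw": 1}, {"offset": [0, -0.05, 0], "twist": [0, 0, 0], "jaw": 1}])

```text
time: 13.28
ee_pos: [516.4, 106.9, 130.9]
ee_rot: [180.0, -0.0, 15.2]
wrist_force: [0.6, 0.0, 0.6]
opening: -0.1
finger_force: 0.0
```

Emit:
send_rows(motion=[{"offset": [0, -0.105, 0.01], "twist": [0, 0, 0], "jaw": 1}, {"offset": [0, -0.105, 0.01], "twist": [0, 0, 0], "jaw": 1}, {"offset": [0, -0.105, 0.015], "twist": [0, 0, 0], "jaw": 1}, {"offset": [0, -0.105, 0.015], "twist": [0, 0, 0], "jaw": 1}, {"offset": [0, -0.105, 0.02], "twist": [0, 0, 0], "jaw": 1}, {"offset": [0, -0.105, 0.02], "twist": [0, 0, 0], "jaw": 1}, {"offset": [0, -0.1, 0.025], "twist": [0, 0, 0], "jaw": 1}, {"offset": [0, -0.1, 0.03], "twist": [0, 0, 0], "jaw": 1}])

```text
time: 13.95
ee_pos: [507.6, 139.3, 124.8]
ee_rot: [-180.0, -0.0, 15.2]
wrist_force: [0.9, -1.6, 2.9]
opening: -0.3
finger_force: 1.3
```

Emit:
send_rows(motion=[{"offset": [0, -0.1, 0.035], "twist": [0, 0, 0], "jaw": 1}, {"offset": [0, -0.1, 0.04], "twist": [0, 0, 0], "jaw": 1}, {"offset": [0, -0.095, 0.045], "twist": [0, 0, 0], "jaw": 1}, {"offset": [0, -0.095, 0.045], "twist": [0, 0, 0], "jaw": 1}, {"offset": [0, -0.09, 0.05], "twist": [0, 0, 0], "jaw": 1}, {"offset": [0, -0.09, 0.055], "twist": [0, 0, 0], "jaw": 1}, {"offset": [0, -0.09, 0.055], "twist": [0, 0, 0], "jaw": 1}, {"offset": [0, -0.085, 0.06], "twist": [0, 0, 0], "jaw": 1}])

```text
time: 14.62
ee_pos: [499.7, 168.0, 109.2]
ee_rot: [-180.0, 0.0, 15.2]
wrist_force: [0.2, -1.1, 2.6]
opening: 0.1
finger_force: 1.1
```

```bash
python3 - <<'E'
from h import *
s=bot.state();p=st(s['ee_pos'])[0];print(p,s['wrist_force'],s['ee_rot'])
y,z=p[1]+14.5-154,p[2]-11-12; print('r',np.hypot(y,z),'theta',np.degrees(np.arctan2(y,z)))
E
```

```text
[ -1.35995375 201.38732107 109.16838445] [ 0.21924219 -1.05182924  2.55489922] [-1.79987509e+02  7.91650988e-03  1.52168853e+01]
r 106.08973083049719 theta 35.68642834818379
```

The contact force is about 2.8 N at roughly 36° of tilt, on the planned arc. I continue.

Emit:
send_rows(motion=[{"offset": [0, -0.085, 0.065], "twist": [0, 0, 0], "jaw": 1}, {"offset": [0, -0.08, 0.065], "twist": [0, 0, 0], "jaw": 1}, {"offset": [0, -0.08, 0.07], "twist": [0, 0, 0], "jaw": 1}, {"offset": [0, -0.075, 0.075], "twist": [0, 0, 0], "jaw": 1}, {"offset": [0, -0.075, 0.075], "twist": [0, 0, 0], "jaw": 1}, {"offset": [0, -0.07, 0.08], "twist": [0, 0, 0], "jaw": 1}, {"offset": [0, -0.065, 0.08], "twist": [0, 0, 0], "jaw": 1}, {"offset": [0, -0.065, 0.085], "twist": [0, 0, 0], "jaw": 1}])

```text
time: 15.28
ee_pos: [493.5, 190.8, 85.3]
ee_rot: [-180.0, 0.0, 15.2]
wrist_force: [-0.4, 0.2, 1.8]
opening: 0.3
finger_force: 1.0
```

Emit:
send_rows(motion=[{"offset": [0, -0.06, 0.085], "twist": [0, 0, 0], "jaw": 1}, {"offset": [0, -0.055, 0.09], "twist": [0, 0, 0], "jaw": 1}, {"offset": [0, -0.055, 0.09], "twist": [0, 0, 0], "jaw": 1}, {"offset": [0, -0.05, 0.09], "twist": [0, 0, 0], "jaw": 1}, {"offset": [0, -0.045, 0.095], "twist": [0, 0, 0], "jaw": 1}, {"offset": [0, -0.04, 0.095], "twist": [0, 0, 0], "jaw": 1}, {"offset": [0, -0.04, 0.1], "twist": [0, 0, 0], "jaw": 1}, {"offset": [0, -0.035, 0.1], "twist": [0, 0, 0], "jaw": 1}])

```text
time: 15.95
ee_pos: [489.5, 205.3, 55.3]
ee_rot: [-180.0, 0.0, 15.2]
wrist_force: [-0.4, 1.8, 1.4]
opening: -0.1
finger_force: 0.7
```

```bash
python3 - <<'E'
from h import *
s=bot.state();p=st(s['ee_pos'])[0];print(p,s['wrist_force'],s['ee_rot'])
y,z=p[1]+14.5-154,p[2]-11-12; print('r',np.hypot(y,z),'theta',np.degrees(np.arctan2(y,z)))
E
```

```text
[ -1.37769688 240.09955138  55.34229762] [-0.42103649  1.84569009  1.40935247] [-1.79995717e+02  9.80065439e-03  1.52145017e+01]
r 105.67068634625345 theta 72.177638329169
```

Emit:
send_rows(motion=[{"offset": [0, -0.03, 0.1], "twist": [0, 0, 0], "jaw": 1}, {"offset": [0, -0.025, 0.1], "twist": [0, 0, 0], "jaw": 1}, {"offset": [0, -0.02, 0.1], "twist": [0, 0, 0], "jaw": 1}, {"offset": [0, -0.02, 0.1], "twist": [0, 0, 0], "jaw": 1}, {"offset": [0, -0.015, 0.1], "twist": [0, 0, 0], "jaw": 1}, {"offset": [0, -0.01, 0.08], "twist": [0, 0, 0], "jaw": 1}, {"offset": [0, -0.005, 0.06], "twist": [0, 0, 0], "jaw": 1}, {"offset": [0, 0, 0.05], "twist": [0, 0, 0], "jaw": 1}])

```text
time: 16.62
ee_pos: [488.2, 209.9, 27.8]
ee_rot: [180.0, 0.0, 15.2]
wrist_force: [-0.4, 1.0, 1.2]
opening: -0.2
finger_force: 0.5
```

Emit:
send_rows(motion=[{"offset": [0, 0, 0.04], "twist": [0, 0, 0], "jaw": 1}, {"offset": [0, 0, 0.03], "twist": [0, 0, 0], "jaw": 1}, {"offset": [0, 0, 0], "twist": [0, 0, 0], "jaw": 1}])

```text
time: 16.87
ee_pos: [488.2, 209.8, 25.1]
ee_rot: [180.0, 0.0, 15.2]
wrist_force: [-0.4, 0.2, -1.1]
opening: -0.0
finger_force: 0.0
```

Emit:
send_rows(motion=[{"offset": [0, 0, 0.025], "twist": [0, 0, 0], "jaw": 1}, {"offset": [0, 0, 0.025], "twist": [0, 0, 0], "jaw": 1}, {"offset": [0, 0, 0], "twist": [0, 0, 0], "jaw": 1}])

```text
time: 17.12
ee_pos: [488.3, 209.9, 23.3]
ee_rot: [180.0, -0.0, 15.2]
wrist_force: [-0.1, -0.0, -0.3]
opening: 0.1
finger_force: 0.0
```

Emit:
send_rows(motion=[{"offset": [0, 0, 0.025], "twist": [0, 0, 0], "jaw": 1}, {"offset": [0, 0, 0], "twist": [0, 0, 0], "jaw": 1}])

```text
time: 17.28
ee_pos: [488.4, 209.9, 23.0]
ee_rot: [180.0, -0.0, 15.2]
wrist_force: [-1.7, -0.8, 3.5]
opening: -0.1
finger_force: 2.1
```

Emit:
send_rows(motion=[{"offset": [0, 0, 0.02], "twist": [0, 0, 0], "jaw": 1}, {"offset": [0, 0, 0], "twist": [0, 0, 0], "jaw": 1}])

```text
time: 17.45
ee_pos: [488.4, 209.9, 22.9]
ee_rot: [180.0, -0.0, 15.2]
wrist_force: [-4.1, -2.3, 9.4]
opening: 0.2
finger_force: 4.3
```

The plate has reached its stop: 9 N with the tip at z ≈ 12 mm. I lift straight up and away.

Emit:
send_rows(motion=[{"offset": [0, 0, -0.1], "twist": [0, 0, 0], "jaw": 1}, {"offset": [0, -0.1, -0.3], "twist": [0, 0, 0], "jaw": 1}, {"offset": [0, -0.1, -0.7], "twist": [0, 0, 0], "jaw": 1}, {"offset": [0, -0.1, -0.9], "twist": [0, 0, 0], "jaw": 1}, {"offset": [0, -0.1, -0.9], "twist": [0, 0, 0], "jaw": 1}, {"offset": [0, 0, -0.9], "twist": [0, 0, 0], "jaw": 1}, {"offset": [0, 0, -0.4], "twist": [0, 0, 0], "jaw": 1}, {"offset": [0, 0, 0], "twist": [0, 0, 0], "jaw": 1}])

```text
time: 18.12
ee_pos: [485.9, 226.6, 196.6]
ee_rot: [-179.9, -0.6, 15.2]
wrist_force: [-0.2, 0.2, 0.7]
opening: -0.1
finger_force: 0.0
```

```bash
python3 - <<'E'
from h import *
s=bot.state();print(st(s['ee_pos']),s['wrist_force'])
def W(x,y,z): p=O+x*X+y*Y; return [p[0],p[1],z]
for n in('scene','side','wrist'):
    c=cam(n); cv2.imwrite(f'pics/{n}9.png',c['image'])
    print(n,'expected top/mouth/plate-end/cup px',proj(c,[W(0,178,148),W(0,178,78),W(0,284,12),W(0,178,18)]).round(0).tolist())
    h=cv2.cvtColor(c['image'],cv2.COLOR_BGR2HSV); m=cv2.inRange(h,(0,0,120),(180,50,255))
    e=proj(c,[W(0,178,78)])[0]; x0,y0=(e-90).astype(int).clip(0); x1,y1=(e+90).astype(int)
    for k in cv2.findContours(m[y0:y1,x0:x1].copy(),0,1)[0]:
        if cv2.contourArea(k)>60: print(cv2.contourArea(k),(cv2.boxPoints(cv2.minAreaRect(k))+[x0,y0]).round(0).tolist())
E
```

```text
[[  0.67904548 261.53495374 196.59957959]] [-0.20557085  0.24888211  0.69033266]
scene expected top/mouth/plate-end/cup px [[343.0, 186.0], [342.0, 199.0], [352.0, 189.0], [341.0, 210.0]]
437.0 [[388.0, 255.0], [396.0, 229.0], [415.0, 235.0], [406.0, 261.0]]
116.0 [[299.0, 252.0], [310.0, 230.0], [315.0, 232.0], [304.0, 254.0]]
66.0 [[404.0, 218.0], [412.0, 218.0], [412.0, 228.0], [404.0, 228.0]]
292.5 [[328.0, 215.0], [339.0, 186.0], [359.0, 193.0], [348.0, 222.0]]
266.5 [[411.0, 182.0], [430.0, 182.0], [430.0, 200.0], [411.0, 200.0]]
97.0 [[412.0, 170.0], [424.0, 156.0], [429.0, 160.0], [417.0, 174.0]]
245.5 [[344.0, 108.0], [370.0, 108.0], [370.0, 121.0], [344.0, 121.0]]
side expected top/mouth/plate-end/cup px [[280.0, 286.0], [281.0, 308.0], [268.0, 360.0], [282.0, 326.0]]
1389.5 [[257.0, 359.0], [279.0, 280.0], [307.0, 287.0], [285.0, 367.0]]
144.0 [[310.0, 284.0], [319.0, 260.0], [326.0, 262.0], [317.0, 286.0]]
695.5 [[190.0, 254.0], [213.0, 254.0], [213.0, 294.0], [190.0, 294.0]]
72.5 [[247.0, 237.0], [277.0, 236.0], [277.0, 243.0], [247.0, 244.0]]
96.0 [[190.0, 234.0], [201.0, 234.0], [201.0, 244.0], [190.0, 244.0]]
230.0 [[242.0, 233.0], [242.0, 217.0], [274.0, 217.0], [274.0, 233.0]]
wrist expected top/mouth/plate-end/cup px [[487.0, 272.0], [443.0, 238.0], [298.0, 219.0], [421.0, 220.0]]
15174.5 [[353.0, 168.0], [529.0, 168.0], [529.0, 295.0], [353.0, 295.0]]
```

```bash
python3 - <<'E'
import cv2,numpy as np
for n,sl in(('side',(slice(262,372,4),slice(250,315))),('wrist',(slice(160,312,7),slice(340,545,3)))):
    h=cv2.cvtColor(cv2.imread(f'pics/{n}9.png'),cv2.COLOR_BGR2HSV); m=cv2.inRange(h,(0,0,120),(180,50,255))[sl]
    print(n); [print(''.join('#' if v else '.' for v in r)) for r in m]
E
```

```text
side
.................................................................
.................................................................
......#####......................................................
......####......................................................#
......###......................................................##
....####.....................#######.........................####
...#####....................########.............................
............................#########............................
...................###.......######..............................
...................###......########.............................
............................#########............................
.........................################........................
........................##.#############.........................
.........................#############...........................
........................###############..........................
.......................###############.#########.................
......................#################
[... 1598 characters left out ...]

############################################################.........
############################################################.........
...........................#################################.........
............................##################################.......
...............................#.#........####################.......
..............................................################.......
.................................................############........
....................................................######...........
#....................................................................
#....................................................................
```

The numbers agree in the views. In the side view the tube top is at (282,283), against (280,286) expected. The mouth and the plate's end also match the final pose. The tube stands upright in the cup with the plate flat.

```bash
python3 -c "
from plant import job_done
print(job_done())"
```

```text
the job is handed in; nothing more can be done
None
```

The job is handed in: the long tube was rolled into the groove and slid fully home, then the holder was tipped until its plate lay flat with the tube upright in the cup; the short tube and other loose things were not touched.

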